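# Wheel the coffee caddy into its bay and park it

## Task

Push the little wheeled caddy across the worktop into the blue-bordered parking bay, so that it stands wholly inside the border pointing the way of the arrow, with all four castors trailing straight behind their pivots. Then press its red cap down until the parking foot stands on the worktop. Keep the caddy on its wheels, the jar standing in its tray and everything else on the worktop where it is.

Things in the scene. Friction and masses are not known exactly. Their poses are not given: they have to be found in the camera images.
- caddy: Dark wooden caddy on four orange swivel castors (none fixed), 188 mm long (x), 155 mm wide (y) over its dark cross-bars. Origin: on the worktop under its centre; +x its nose (tray end), +y its left, z up. Deck top 36 mm high. With the jar 0.7 to 1.0 kg; rolls at about 0.5 N, stops within a few mm when let go at 0.1 m/s or less; may drift or turn a little while castors are askew.
- push_board (a point): Centre of the rear face of the flat upright dark wooden push board across the caddy's tail: the face is the plane 96 mm behind the caddy's origin, 130 mm wide, from 30 to 85 mm high, this point 57 mm high. Two fingers spread along it push and steer the caddy: it turns as the hand turns, up to about 0.15 rad in 30 mm of rolling, its course lagging slightly.
- caddy_nose (a point): Point at the nose end of the deck, 90 mm ahead of the caddy's origin, 36 mm high
- bay: Parking bay: flat white mat with a blue border, 220 mm (x) by 185 mm (y), no thickness to speak of and no obstacle to wheels, with a blue arrow. Origin: its centre at worktop level; +x is the way the arrow points, which is the way the nose must point. It leaves about 15 mm of border all round a well-parked caddy.
- parking_foot (a joint): Travel of the parking foot, m: 0 = up (as at the start); it meets the worktop at about 0.010 and cannot pass 0.013. It slides down the vertical guide against about 3 N of friction and stays where it is left.
- foot_cap (a point): Centre of the top of the parking foot's red round cap (30 mm across), 45 mm behind the caddy's origin on its centre line; 80 mm high when up, about 70 mm when the rubber foot stands on the worktop. Pressed straight down from above. The side of the jar stays at least 35 mm ahead of the centre of the cap.
- jar: Amber glass jar with steel lid, 68 mm across, 85 mm tall, 0.17 to 0.33 kg, standing loose in the caddy's shallow steel tray (inside 94 mm square, rim 22 mm above the deck, tray centre 40 mm ahead of the caddy's origin). Origin: centre of its underside.
- wheel_centre_fl (a point): Centre of the front left castor's orange wheel (22 mm across). Its swivel pivot is at x = 65, y = 62 mm in the caddy's frame and the wheel trails 14 mm from it: when it trails straight the wheel centre is 14 mm behind (-x of) the pivot. The castor swings freely and straightens within some 50 mm of straight rolling.
- wheel_centre_fr (a point): Centre of the front right castor's orange wheel (22 mm across). Its swivel pivot is at x = 65, y = -62 mm in the caddy's frame and the wheel trails 14 mm from it: when it trails straight the wheel centre is 14 mm behind (-x of) the pivot. The castor swings freely and straightens within some 50 mm of straight rolling.
- wheel_centre_rl (a point): Centre of the rear left castor's orange wheel (22 mm across). Its swivel pivot is at x = -65, y = 62 mm in the caddy's frame and the wheel trails 14 mm from it: when it trails straight the wheel centre is 14 mm behind (-x of) the pivot. The castor swings freely and straightens within some 50 mm of straight rolling.
- wheel_centre_rr (a point): Centre of the rear right castor's orange wheel (22 mm across). Its swivel pivot is at x = -65, y = -62 mm in the caddy's frame and the wheel trails 14 mm from it: when it trails straight the wheel centre is 14 mm behind (-x of) the pivot. The castor swings freely and straightens within some 50 mm of straight rolling.
- cup_near: Bystander: white espresso mug, 60 mm across, 55 mm tall, standing near the robot. Origin: centre of its underside
- cup_far: Bystander: blue espresso mug, 60 mm across, 55 mm tall, standing beyond the lane. Origin: centre of its underside
- pepper_mill: Bystander: dark wooden pepper mill, 52 mm across, 120 mm tall. Origin: centre of its underside
- spice_tin: Bystander: steel spice tin with a paper label, 50 mm across, 70 mm tall. Origin: centre of its underside
- spatula: Bystander: black spatula lying on the worktop at the far side. Origin: about its middle
- sugar_bowl: Bystander: white sugar bowl, 100 mm across, 50 mm tall. Origin: centre of its underside

How it is judged (in metres and radians):
On the way, in this order (a step that is already met when the one before it is completed fails the run):
1. the caddy stands in the bay, nose along the arrow, castors trailing, parking foot still up (x of caddy in the frame of bay between -0.02 and 0.02 m and y of caddy in the frame of bay between -0.02 and 0.02 m and angle between the x axis of caddy and the x axis of bay, either way round below 0.18 rad and x of caddy_nose in the frame of bay above 0.04 m and x of each of wheel_centre_fl, wheel_centre_fr in the frame of caddy below 0.0524 m and x of each of wheel_centre_rl, wheel_centre_rr in the frame of caddy below -0.0776 m and linear speed of caddy below 0.01 m/s and angular speed of caddy below 0.06 rad/s and value of joint parking_foot below 0.004 m), for 0.2 s.
2. the parking foot is pressed down onto the worktop (value of joint parking_foot above 0.008 m), for 0.1 s.
At the end, for the whole second after the job is handed in: Caddy at rest, its centre within 20 mm of the bay centre along and across the bay, nose along the arrow within about 10 degrees, every wheel centre at least 12.6 mm behind its pivot (25 degrees), parking foot down by more than 8 mm, jar upright in the tray (x of caddy in the frame of bay between -0.02 and 0.02 m and y of caddy in the frame of bay between -0.02 and 0.02 m and angle between the x axis of caddy and the x axis of bay, either way round below 0.18 rad and x of caddy_nose in the frame of bay above 0.04 m and x of each of wheel_centre_fl, wheel_centre_fr in the frame of caddy below 0.0524 m and x of each of wheel_centre_rl, wheel_centre_rr in the frame of caddy below -0.0776 m and linear speed of caddy below 0.01 m/s and angular speed of caddy below 0.06 rad/s and value of joint parking_foot above 0.008 m and angle between jar's own z axis and vertical below 0.2 rad and horizontal distance between jar and caddy below 0.075 m and z of jar in the frame of caddy below 0.05 m); the robot touches nothing.
It fails at once if the caddy is lifted or tipped off its wheels (height (world z) of caddy above 0.015 m or angle between caddy's own z axis and vertical above 0.2 rad).
It fails at once if the jar tips over or leaves the tray (angle between jar's own z axis and vertical above 0.5 rad or z of jar in the frame of caddy above 0.06 m).
It fails at once if a bystander is knocked or moved more than 30 mm (distance of any of cup_near, cup_far, pepper_mill, spice_tin, spatula, sugar_bowl from where it was at the start of the episode above 0.03 m).
It also fails if it takes over 58 s, if anything falls off the work surface, if the arm or the gripper's body presses on something with over 40 N, if the wrist force passes 120 N, or if a joint passes its speed limit or range.

## Robot

A 7-joint arm with a two-finger parallel gripper is mounted at the origin on the work surface. World frame = base frame: x ahead of the robot, y to its left, z up, the work surface at z = 0. Lengths are in mm, angles in degrees, forces in N, time in s.
With the tool pointing down it reaches from about 350 to 775 mm from the base axis. Payload 3.1 kg.
Tool frame: the origin (TCP) lies midway between the tips of the shut fingers; the grasp point (between the pads) lies 19 mm behind it (ctrl.grip_point_offset is the distance from the TCP to the grasp point, in mm); z points along the fingers, y is the direction in which the jaws open and shut (so a half turn about z gives the same grasp; the last joint's range is limited). The gripper opens to 85 mm and grips with 20 to 120 N. Pads are 22 mm wide; open, the fingers measure 114 mm over their backs; the gripper's body (76 mm by 85 mm) begins 54 mm behind the grasp point. The pads swing forward as they close: fully open they stand 13 mm farther back than shut.
Start: joints at [71.58, 17.813, 0.802, 86.603, -0.252, 75.585, -1.558], TCP at [151.923, -528.618, 231.304] pointing down, gripper open.
Joint ranges: [-154.91, 154.91], [-16.99, 109.72], [-72.82, 74.43], [7.12, 147.25], [-82.49, 262.49], [11.32, 116.49], [-174.64, 174.64]. Speed limits (degrees/s): [159.86, 159.86, 180, 180, 180, 180, 180].

## Interface

Orientations are given as [roll, pitch, yaw] about the fixed x, y, z axes, in that order (R = Rz(yaw) Ry(pitch) Rx(roll)).
In Python, from station import ctrl, eoat, sense, imaging gives the robot as it stands. Calls block until the motion is done:
- ctrl.move_to(position, orientation): joint-space move of the TCP to a pose.
- ctrl.move_linear(position, orientation=None, vel=150, force_limit=None): straight line of the TCP; orientation=None keeps the orientation; vel is the mean speed in mm/s. With force_limit (N) it stops when the force on the tool has changed by that much, and returns True; else False.
- ctrl.move_j(angles): joint-space move.
- eoat.let_go() and eoat.gripper_close(): open the fingers fully, or close them until they stop; the grip force is fixed at half the most.
- ctrl.hold(seconds).
- ctrl.ik(position, orientation): joint angles nearest the present ones, or None.
- sense(): the state.
- imaging.get_image(name): name is "scene" or "top"; returns a dict with "img" (420x560x3 uint8, red, green, blue), "fx", "fy", "cx", "cy" (pixels), "rvec" (rotation vector, rad) and "tvec" (3), from world to camera coordinates, as OpenCV has them. Camera axes: x right, y down, z forward; pixel columns grow to the right and rows downward; lengths in mm; the calibration is good to about 2 mm. A picture is of the moment at which its call begins. There is no depth.
A pose or a line that the arm cannot do raises ctrl.MotionError and nothing moves.
- ctrl.job_done(): hands the job in, once; it reports no verdict.
Trained networks look in the newest picture that a camera, given by its name, has taken for a name from the list of things; names that differ only in an ending like _2 or _b are one class to them, and where a whole thing is asked for, a point or a joint stands for the part that bears it (a point fixed in the world has none). Each returns a list of dicts, best first, with "conf" (0 to 1); they miss things now and then, are a little off and sometimes report something else, mostly with a low value. They report only what shows in the picture. A call takes as long as a camera call.
- imaging.look_for(camera, target): "point" ([x, y, z] in mm, in world coordinates, good to about 4 mm: the middle of the surface that is visible of it).
The state is a dict: "time_s": time; "joint_positions": joint angles; "joint_vel": joint speeds; "effort": joint torques, N m; "ee_pos": TCP position; "tool_rot": TCP orientation; "wrist_force": force on the tool from outside, world axes, zero at the start; "moment": the same for the moment, N m; "grip_width": finger opening in mm.
Only numpy, scipy, OpenCV 4.12 (cv2) and the standard library are available. Lean on these libraries where they do the work, as an engineer would, in place of code of your own. Each camera call takes 0.05 s, during which the arm holds its last target.

## Working session

There is one attempt and no reset: what is moved stays moved. The work goes in short steps, each a Python script; the robot and the scene stay as the last script left them, time stands still between calls to the robot, and variables do not carry over. Pictures are saved under pics/ and viewed, and the job is handed in when it is done.

```bash
ls; mkdir -p pics; python3 - <<'E'
from station import ctrl,eoat,sense,imaging
import cv2
for n in("scene","top"):
    d=imaging.get_image(n); cv2.imwrite(f"pics/{n}0.png",d["img"][:,:,::-1]); print(n,d["fx"],d["fy"],d["cx"],d["cy"],d["rvec"],d["tvec"])
    for t in("caddy","bay","push_board","caddy_nose","foot_cap","jar","wheel_centre_fl","cup_near","cup_far","pepper_mill","spice_tin","spatula","sugar_bowl"):
        print(t,[(x["conf"],x["point"]) for x in imaging.look_for(n,t)[:2]])
print(sense())
E
```

```text
pics
scene 442.315008735802 442.315008735802 282.54822452998644 202.62360787443868 [ 1.6538172   1.8275804  -0.78500339] [  20.07200861 -345.30971059 1735.71913375]
caddy [(0.61, [565.9, -263.5, 34.9])]
bay [(0.92, [566.6, 154.1, -2.7])]
push_board [(0.74, [565.7, -264.6, 37.6])]
caddy_nose [(0.74, [563.1, -259.1, 37.4])]
foot_cap [(0.53, [549.4, -269.4, 80.5])]
jar [(0.86, [560.4, -179.3, 95.8])]
wheel_centre_fl [(0.51, [546.1, -274.4, 84.1])]
cup_near [(0.74, [415.2, -143.5, 36.4])]
cup_far [(0.59, [817.9, -76.2, 36.1])]
pepper_mill [(0.7, [791.5, -194.4, 61.7])]
spice_tin [(0.87, [404.1, 49.0, 49.0]), (0.7, [820.4, -78.5, 34.1])]
spatula [(0.96, [780.8, 251.6, 3.2]), (0.34, [673.2, 402.3, 31.4])]
sugar_bowl [(0.85, [675.4, 403.2, 31.7])]
top 403.12120280471055 403.12120280471055 272.58065414692 211.60641334905986 [ 2.18538405 -2.14126004  0.1039033 ] [  13.51977748  616.28952228 1124.77584045]
caddy [(0.47, [398.5, -145.2, 17.1])]
bay [(0.79, [560.9, 154.0, 4.8])]
push_board [(0.2, [541.7, -263.8, 37.1])]
caddy_nose [(0.7, [539.6, -259.9, 33.3])]
foot_cap []
jar [(0.7, [538.7, -17
[... 336 characters left out ...]
owl []
{'time_s': 1.4, 'joint_positions': array([71.57952167, 17.81264113,  0.80104189, 86.60120844, -0.25144581,
       75.58403574, -1.55951006]), 'joint_vel': array([ 0.02602109,  0.02616368,  0.0321878 ,  0.06611126,  0.01720881,
       -0.00306661, -0.05095805]), 'effort': array([ 4.40829772e-04, -3.79803944e+01,  1.46039715e-01, -2.30858302e+01,
        1.21755656e-02,  1.89022307e-03, -1.96648995e-05]), 'ee_pos': array([ 151.93392128, -528.62996193,  231.31932425]), 'tool_rot': array([1.79996080e+02, 1.39668790e-03, 1.60357384e+01]), 'wrist_force': array([-0.17647973,  0.17175748,  0.17883916]), 'moment': array([ 0.0094752 , -0.01435758, -0.01408833]), 'grip_width': 85.48031905277718}
```

View pics/scene0.png

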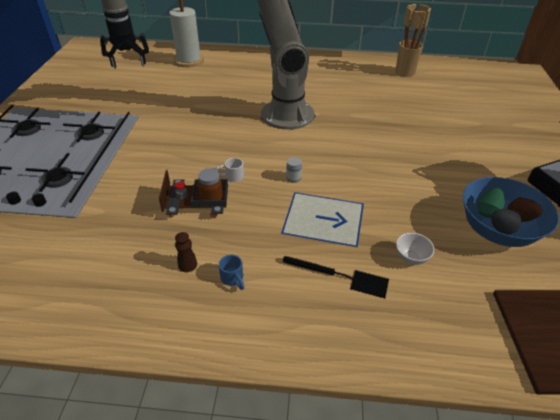

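View pics/top0.png

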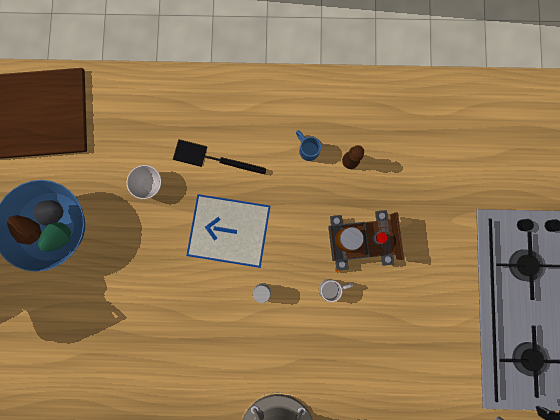

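The caddy is at about (366,240) in the top picture, nose to the left (+y). The bay is at (228,231) with its arrow to the left and slightly up. I'll measure both from enlarged crops.

```bash
cat > h.py <<'E'
import numpy as np,cv2
def ray(d,u,v,z):
    R=cv2.Rodrigues(np.array(d["rvec"],float))[0];t=np.array(d["tvec"],float).ravel()
    r=R.T@np.array([(u-d["cx"])/d["fx"],(v-d["cy"])/d["fy"],1.]);c=-R.T@t
    return c+r*(z-c[2])/r[2]
def proj(d,P):
    R=cv2.Rodrigues(np.array(d["rvec"],float))[0];t=np.array(d["tvec"],float).ravel()
    q=R@np.array(P,float)+t
    return np.array([d["fx"]*q[0]/q[2]+d["cx"],d["fy"]*q[1]/q[2]+d["cy"]])
def crop(d,u0,v0,w,h,s,fn):
    im=d["img"][v0:v0+h,u0:u0+w,::-1]
    cv2.imwrite(fn,cv2.resize(im,None,fx=s,fy=s,interpolation=cv2.INTER_CUBIC))
E
python3 - <<'E'
from station import ctrl,eoat,sense,imaging
from h import *
d=imaging.get_image("top")
crop(d,315,195,100,80,7,"pics/c1.png")
hsv=cv2.cvtColor(d["img"],cv2.COLOR_RGB2HSV)
# bay border: blue pixels in region
m=cv2.inRange(hsv,(100,100,40),(130,255,255)); m[:,:180]=0;m[:,280:]=0;m[:185]=0;m[275:]=0
pts=np.argwhere(m)[:,::-1].astype(np.float32)
r=cv2.minAreaRect(pts);b=cv2.boxPoints(r);print(r)
for p in b: print(p,ray(d,p[0],p[1],0).round(1))
print("centre",np.mean([ray(d,p[0],p[1],0) for p in b],0))
red=cv2.inRange(hsv,(0,200,120),(6,255,255))|cv2.inRange(hsv,(174,200,120),(180,255,255));
red[:,:360]=0;red[:,400:]=0;red[:220]=0;red[260:]=0
p=np.argwhere(red)[:,::-1].mean(0);print(red.sum()/255,p,ray(d,*p,80))
E
```

```text
((227.97515869140625, 230.2540740966797), (74.99846649169922, 62.99234390258789), 9.162347793579102)
[185.93916 255.37729] [485.6 276.9   0. ]
[195.96959 193.18866] [669.7 255.    0. ]
[270.01117 205.13086] [638.4  34.4   0. ]
[259.9807 267.3195] [455.6  59.7   0. ]
centre [562.32865619 156.50908798   0.        ]
82.0 [381.42682927 237.30487805] [ 546.3482934  -272.70477047   80.        ]
```

View pics/c1.png

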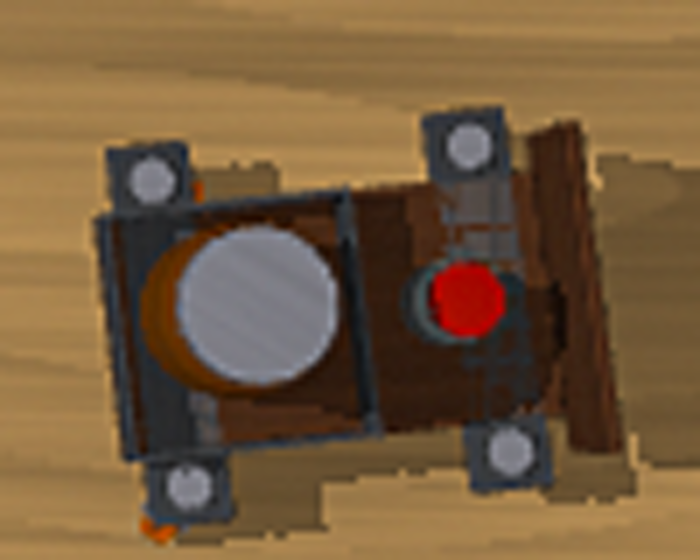

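```bash
cat >> h.py <<'E'
PIV=dict(fl=(65,62),fr=(65,-62),rl=(-65,62),rr=(-65,-62))
def fit(obs):  # obs name->world xy ; rigid fit
    a=np.array([PIV[k] for k in obs],float);b=np.array([obs[k][:2] for k in obs],float)
    am,bm=a.mean(0),b.mean(0);H=(a-am).T@(b-bm)
    th=np.arctan2(H[0,1]-H[1,0],H[0,0]+H[1,1]);R=np.array([[np.cos(th),-np.sin(th)],[np.sin(th),np.cos(th)]])
    t=bm-R@am;res=b-(a@R.T+t)
    return t,np.degrees(th),res
BAY=np.array([562.3,156.5]);BYAW=82.5
def inbay(t,th):
    c,s=np.cos(np.radians(BYAW)),np.sin(np.radians(BYAW));dx=t-BAY
    return dx@[c,s],dx@[-s,c],th-BYAW
def autofit(d,t,th,zc=38.,r=6,verbose=True):
    """refine pivots by grey-disc centroids near the predicted spots"""
    hsv=cv2.cvtColor(d["img"],cv2.COLOR_RGB2HSV);obs={}
    m=cv2.inRange(hsv,(0,0,115),(180,60,255))
    c,s=np.cos(np.radians(th)),np.sin(np.radians(th))
    for k,(x,y) in PIV.items():
        u,v=proj(d,(t[0]+c*x-s*y,t[1]+s*x+c*y,zc))
        u0,v0=int(round(u)),int(round(v))
        w=m[v0-r:v0+r+1,u0-r:u0+r+1];p=np.argwhere(w)
        if 12<=len(p)<=60:
            q=p.mean(0);obs[k]=ray(d,u0-r+q[1],v0-r+q[0],zc)
        if verbose: print(k,len(p),obs.get(k))
    return obs
E
python3 - <<'E'
from station import ctrl,eoat,sense,imaging
from h import *
d=imaging.get_image("top")
o={k:ray(d,315+x/7-.43,195+y/7-.43,38) for k,(x,y) in dict(fr=(152,180),fl=(190,487),rr=(470,146),rl=(511,452)).items()}
t,th,res=fit(o);print(t,th,res.round(1),inbay(t,th))
o=autofit(d,t,th);t,th,res=fit(o);print(t,th,res.round(1),inbay(t,th))
R=np.radians(th);print("cap",t-45*np.array([np.cos(R),np.sin(R)]))
for yaw in(95,-85):
  for p in((540,-345,30),(552,40,30),(555,110,75)):
    j=ctrl.ik(p,[180,0,yaw]);print(yaw,p,None if j is None else np.round(j,0))
ds=imaging.get_image("scene");crop(ds,150,150,100,80,7,"pics/c2.png")
E
```

```text
[ 540.61115097 -228.18518997] 97.27817658178084 [[ 0.2  0.1]
 [-0.3 -0. ]
 [ 0.2 -0.1]
 [-0.1  0.1]] (np.float64(-384.22511771791926), np.float64(-28.70819512783073), np.float64(14.77817658178084))
fl 25 [ 470.71794155 -171.0365272    38.        ]
fr 28 [ 593.46735646 -155.59642244   38.        ]
rl 29 [ 487.33252549 -300.3020185    38.        ]
rr 28 [ 610.87052729 -284.82464503   38.        ]
[ 540.5970877  -227.93990329] 97.3343259517409 [[-0.1  0.4]
 [-0.3 -0. ]
 [-0.1  0. ]
 [ 0.5 -0.3]] (np.float64(-383.9837651303347), np.float64(-28.662235834354007), np.float64(14.834325951740894))
cap [ 546.34173507 -272.5717196 ]
95 (540, -345, 30) [ 44.  40. -20.  85.  15.  58.  25.]
95 (552, 40, 30) [ 22.  35. -39.  99.  26.  55. -23.]
95 (555, 110, 75) [ 22.  37. -52.  95.  32.  64. -34.]
-85 (540, -345, 30) [  26.   38.    7.   85.   -5.   57. -140.]
-85 (552, 40, 30) [ -48.   46.   64.  102.  -46.   63. -143.]
-85 (555, 110, 75) [ 27.  42. -62.  95.  40.  68. 141.]
```

View pics/c2.png

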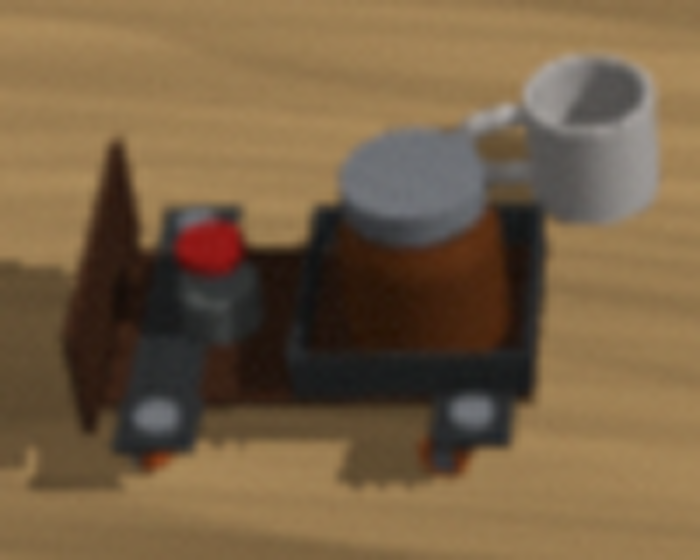

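Pose fit residuals are under 0.5 mm and the fitted cap position matches the red blob. I'll bring the open hand behind the board and start pushing along a gentle right-hand arc.

```bash
cat >> h.py <<'E'
OFF=107.
def hand(t,th,back=0,z=28,lat=0):
    R=np.radians(th);f=np.array([np.cos(R),np.sin(R)]);l=np.array([-f[1],f[0]])
    p=np.array(t)-(OFF+back)*f+lat*l
    return [p[0],p[1],z],[180,0,th]
def frombay(a,l,dth):
    R=np.radians(BYAW);return BAY+a*np.array([np.cos(R),np.sin(R)])+l*np.array([-np.sin(R),np.cos(R)]),BYAW+dth
def plan(a0,l0,dth0,L):
    """lateral cubic from (a0,l0,slope) to 0,0 over length L"""
    sl=np.tan(np.radians(dth0))
    def f(a):
        u=(a-a0)/L
        if u>=1: return frombay(a,0,0)
        c=np.array([l0,sl*L,-3*l0-2*sl*L,2*l0+sl*L])
        l=c@[1,u,u*u,u**3];s=(c[1]+2*c[2]*u+3*c[3]*u*u)/L
        return frombay(a,l,np.degrees(np.arctan(s)))
    return f
E
python3 - <<'E'
from station import ctrl,eoat,sense,imaging
from h import *
t=np.array([540.6,-228.0]);th=97.3
a,l,dt=inbay(t,th);f=plan(a,l,dt,220)
p,o=hand(t,th,40,180);ctrl.move_to(p,o)
p,o=hand(t,th,40);ctrl.move_linear(p,o,vel=120)
p,o=hand(t,th,3);print(ctrl.move_linear(p,o,vel=50,force_limit=15))
d=imaging.get_image("top");crop(d,315,185,120,90,6,"pics/a1.png")
print(sense()["wrist_force"],sense()["ee_pos"],sense()["time_s"])
x=autofit(d,t,th);print(fit(x) if len(x)>1 else x)
for s in(40,110,180,220,300,380):
    tt,h=f(a+s);print(s,tt.round(1),round(h,1))
E
```

```text
False
[1.13677225 0.46096119 0.1308325 ] [ 554.42293071 -337.71034074   27.98143159] 5.525
fl 26 [ 469.97144757 -170.87443601   38.        ]
fr 27 [ 593.7046531  -154.24920871   38.        ]
rl 31 [ 487.77962314 -299.2158031    38.        ]
rr 28 [ 610.33305705 -283.50169293   38.        ]
(array([ 540.44719522, -226.96028519]), np.float64(97.55061874564635), array([[-0.47220673, -0.20361928],
       [ 0.33618305,  0.12775422],
       [ 0.25370276,  0.32780434],
       [-0.11767908, -0.25193929]]))
40 [ 536.3 -187.1] 94.6
110 [ 533.5 -116.1] 89.9
180 [536.6 -45.9] 85.2
220 [540.9  -6.1] 82.5
300 [551.3  73.2] 82.5
380 [561.8 152.5] 82.5
```

View pics/a1.png

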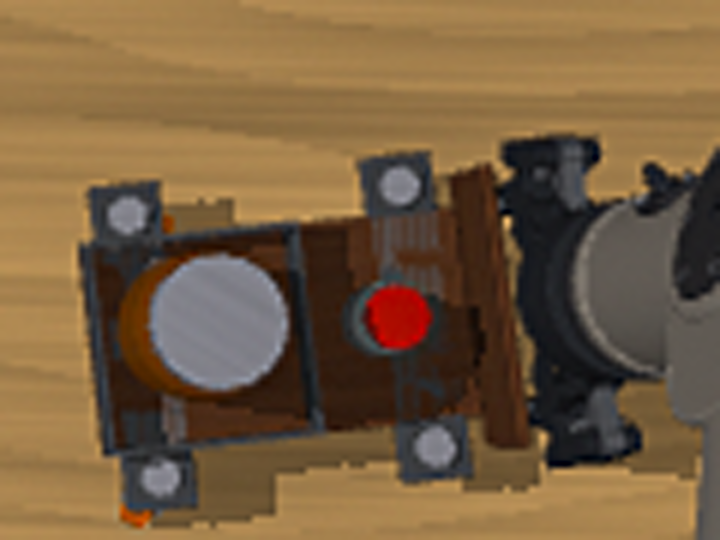

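The hand is at contact, with the offset about 110 mm, and all four pivots stay visible. I'll push with visual feedback after each segment.

```bash
sed -i 's/^OFF=.*/OFF=110.5/' h.py; cat >> h.py <<'E'
def see(im,t,th,fn=None):
    d=im.get_image("top");o=autofit(d,t,th,verbose=False)
    t2,th2,res=fit(o);o=autofit(d,t2,th2,verbose=False);t2,th2,res=fit(o)
    print("seen",list(o),t2.round(1),round(th2,2),"bay",np.round(inbay(t2,th2),1),"res",np.abs(res).max().round(1))
    if fn:
        u,v=proj(d,(t2[0],t2[1],38));crop(d,max(0,int(u)-60),int(v)-45,120,90,6,fn)
    return t2,th2
E
python3 - <<'E'
from station import ctrl,eoat,sense,imaging
from h import *
t=np.array([540.4,-227.0]);th=97.5
a,l,dt=inbay(t,th);f=plan(a,l,dt,220)
for s in(20,40,60):
    tt,h=f(a+s);p,o=hand(tt,h);ctrl.move_linear(p,o,vel=50)
    print("want",tt.round(1),round(h,1));see(imaging,tt,h,f"pics/b{s}.png")
print(sense()["wrist_force"],sense()["time_s"])
E
```

```text
want [ 538.  -206.5] 96.1
seen ['fl', 'fr', 'rl', 'rr'] [ 538.5 -204.2] 96.06 bay [-360.7  -23.4   13.6] res 0.5
want [ 536.1 -186.1] 94.6
seen ['fl', 'fr', 'rl', 'rr'] [ 538.8 -183.8] 94.23 bay [-340.4  -21.1   11.7] res 0.5
want [ 534.7 -165.7] 93.2
seen ['fl', 'fr', 'rl', 'rr'] [ 538.3 -163.1] 92.62 bay [-320.   -17.9   10.1] res 0.3
[-0.14556301 -0.04060082 -0.05879998] 7.375
```

View pics/b60.png

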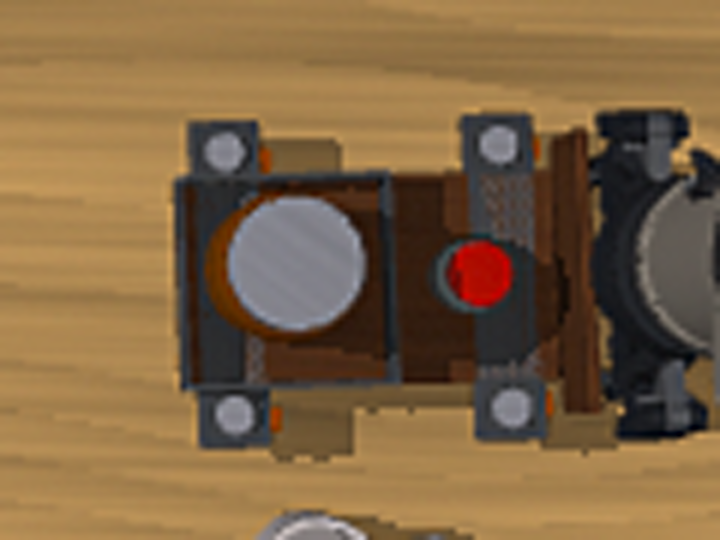

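All castors now trail and the cup is clear. I'll continue, replanning after every segment.

```bash
python3 - <<'E'
from station import ctrl,eoat,sense,imaging
from h import *
t,th=see(imaging,np.array([538.3,-163.1]),92.6)
for a1 in(-285,-250,-215,-180,-150):
    a,l,dt=inbay(t,th);L=-110-a;f=plan(a,l,dt,L)
    for q in(.5,1):
        tt,h=f(a+(a1-a)*q-1);p,o=hand(tt,h);ctrl.move_linear(p,o,vel=50)
    print("want",np.round(inbay(tt,h),1));t,th=see(imaging,tt,h,f"pics/d{-a1}.png")
print(sense()["wrist_force"],sense()["time_s"])
E
```

```text
seen ['fl', 'fr', 'rl', 'rr'] [ 538.3 -163.2] 92.58 bay [-320.1  -17.9   10.1] res 0.3
want [-286.   -12.4    8.3]
seen ['fl', 'fr', 'rl', 'rr'] [ 540.6 -126.3] 90.08 bay [-283.2  -15.4    7.6] res 0.3
want [-251.   -11.1    7.3]
seen ['fl', 'fr', 'rl', 'rr'] [543.8 -91.6] 89.14 bay [-248.4  -14.     6.6] res 0.5
want [-216.    -9.9    7.7]
seen ['fl', 'fr', 'rl', 'rr'] [546.8 -56.5] 89.7 bay [-213.2  -12.4    7.2] res 0.5
want [-181.    -7.6    9.1]
seen ['fl', 'fr', 'rl', 'rr'] [549.2 -20.3] 91.42 bay [-177.   -10.1    8.9] res 3.7
want [-151.    -5.2   11.2]
seen ['fl', 'fr', 'rl', 'rr'] [550.2   8.1] 93.49 bay [-148.7   -7.4   11. ] res 5.2
[ 0.14859844 -0.18606916  0.30952087] 12.65
```

View pics/d150.png

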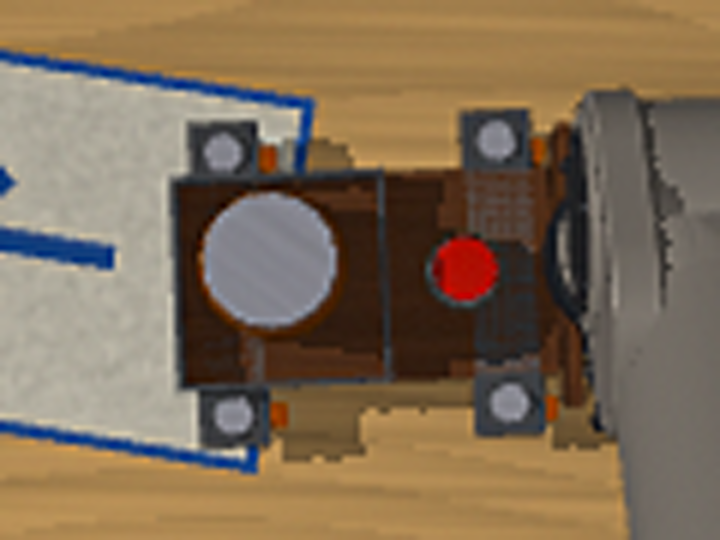

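The white mat biased the last two fits (residual 5 mm). I'll switch to compact-blob picking.

```bash
cat >> h.py <<'E'
def autofit(d,t,th,zc=38.,r=9,verbose=True):
    hsv=cv2.cvtColor(d["img"],cv2.COLOR_RGB2HSV);obs={}
    m=cv2.inRange(hsv,(0,0,115),(180,60,255))
    n,lab,st,ce=cv2.connectedComponentsWithStats(m,connectivity=4)
    c,s=np.cos(np.radians(th)),np.sin(np.radians(th))
    for k,(x,y) in PIV.items():
        q=proj(d,(t[0]+c*x-s*y,t[1]+s*x+c*y,zc))
        g=[(np.hypot(*(ce[i]-q)),i) for i in range(1,n) if 14<=st[i,4]<=45 and max(st[i,2:4])<=8]
        g=[e for e in g if e[0]<r]
        if g: obs[k]=ray(d,*ce[min(g)[1]],zc)
    return obs
E
python3 - <<'E'
from station import imaging
from h import *
see(imaging,np.array([550,8.]),91)
E
```

```text
seen ['fl', 'fr', 'rl', 'rr'] [549.9   8. ] 93.78 bay [-148.9   -7.1   11.3] res 0.5
```

```bash
python3 - <<'E'
from station import ctrl,eoat,sense,imaging
from h import *
t,th=see(imaging,np.array([550,8.]),93.8)
for a1,dth in((-125,9),(-100,5.5),(-78,2.5),(-60,0.5)):
    a,l,dt=inbay(t,th);ds=a1-a-1
    tt,h=frombay(a+ds,l+ds*np.tan(np.radians((dt+dth)/2)),dth);p,o=hand(tt,h);ctrl.move_linear(p,o,vel=45)
    print("want",np.round(inbay(tt,h),1));t,th=see(imaging,tt,h,f"pics/e{-a1}.png")
print(sense()["wrist_force"],sense()["time_s"])
E
```

```text
seen ['fl', 'fr', 'rl', 'rr'] [549.9   8. ] 93.78 bay [-148.9   -7.1   11.3] res 0.5
want [-126.   -3.    9.]
seen ['fl', 'fr', 'rl', 'rr'] [551.2  33. ] 91.59 bay [-123.9   -5.1    9.1] res 0.6
want [-101.    -2.2    5.5]
seen ['fl', 'fr', 'rl', 'rr'] [553.3  57.1] 88.37 bay [-99.8  -4.    5.9] res 0.3
want [-79.   -2.5   2.5]
seen ['fl', 'fr', 'rl'] [555.5  78.7] 85.35 bay [-78.   -3.5   2.8] res 0.5
want [-61.   -3.    0.5]
seen ['fl', 'fr', 'rl'] [558.5  97.3] 83.11 bay [-59.2  -4.    0.6] res 0.3
[-0.6861902  -0.01712946 -0.02535997] 15.5667
```

View pics/e60.png

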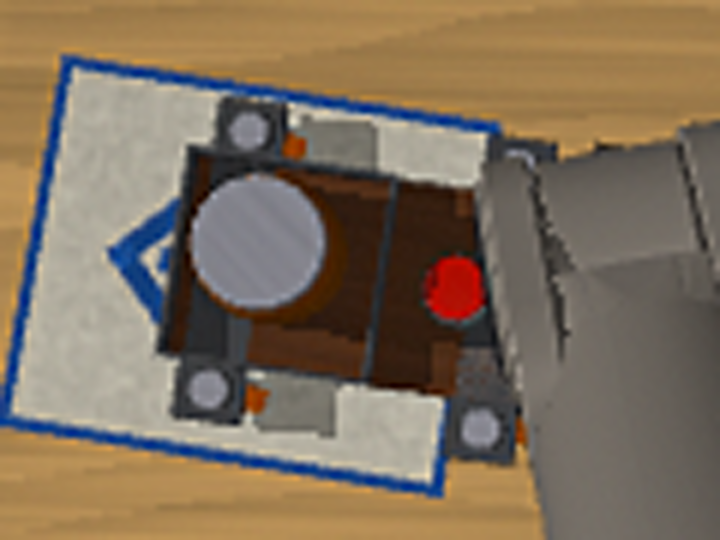

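It is 59 mm short, 4 mm right and nearly parallel, so the rest is a straight push.

```bash
python3 - <<'E'
from station import ctrl,eoat,sense,imaging
from h import *
t,th=see(imaging,np.array([558.5,97.3]),83.1)
for a1,dth,lt in((-40,0.3,-3.5),(-18,0,-3),(1,0,-3)):
    tt,h=frombay(a1-2.,lt,dth);p,o=hand(tt,h);ctrl.move_linear(p,o,vel=40)
    print("want",np.round(inbay(tt,h),1));t,th=see(imaging,tt,h,f"pics/g{abs(a1)}.png")
ctrl.hold(.2)
p,o=hand(t,th,35);ctrl.move_linear(p,o,vel=80)
p[2]=200;ctrl.move_linear(p,o,vel=150)
ctrl.hold(.3);see(imaging,t,th,"pics/g_end.png")
d=imaging.get_image("scene");u,v=proj(d,(562,156,30));crop(d,int(u)-60,int(v)-45,120,90,6,"pics/g_sc.png")
print(sense()["wrist_force"],sense()["time_s"])
E
```

```text
seen ['fl', 'fr', 'rl'] [558.5  97.3] 83.11 bay [-59.2  -4.    0.6] res 0.3
want [-42.   -3.5   0.3]
seen ['fl', 'fr', 'rl'] [562.2 116. ] 82.45 bay [-40.1  -5.2  -0. ] res 0.2
want [-20.  -3.   0.]
seen ['fl', 'fr'] [564.5 137.9] 82.03 bay [-18.2  -4.6  -0.5] res 0.1
want [-1. -3.  0.]
seen ['fl', 'fr'] [566.7 156.8] 82.44 bay [ 0.8 -4.3 -0.1] res 0.0
seen ['fl', 'fr', 'rl'] [566.3 156.6] 82.29 bay [ 0.6 -4.  -0.2] res 0.4
[ 0.35067662 -0.19984396 -0.04295215] 20.1833
```

View pics/g_end.png

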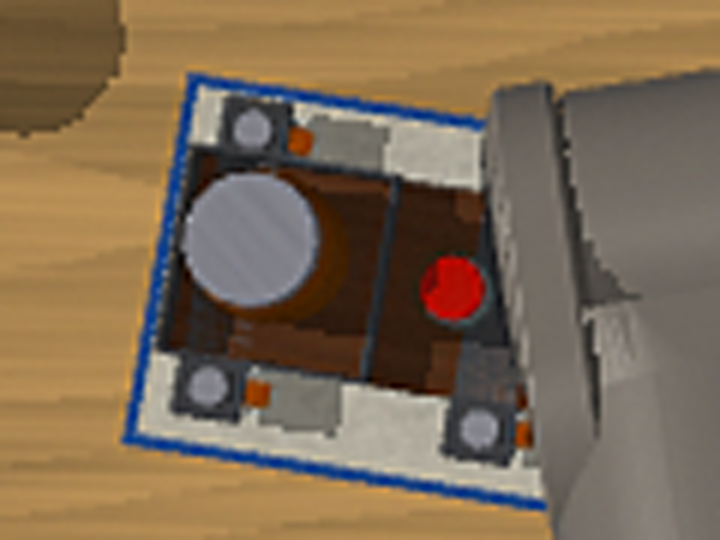

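View pics/g_sc.png

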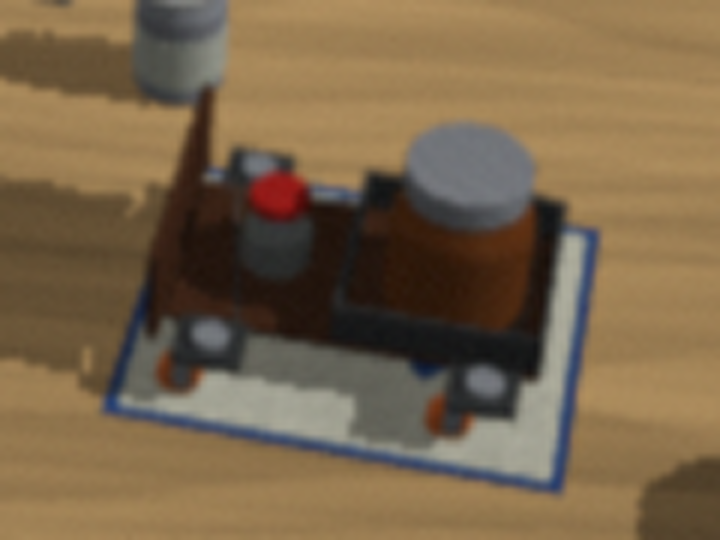

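The caddy is in the bay with castors trailing, 0.6 mm along and −4 mm across. Next is the cap press with shut fingers.

```bash
python3 - <<'E'
from station import ctrl,eoat,sense,imaging
from h import *
def red(cam,z=80):
    d=imaging.get_image(cam);hsv=cv2.cvtColor(d["img"],cv2.COLOR_RGB2HSV)
    m=cv2.inRange(hsv,(0,200,110),(6,255,255))|cv2.inRange(hsv,(174,200,110),(180,255,255))
    n,lab,st,ce=cv2.connectedComponentsWithStats(m);g=[(st[i,4],tuple(ray(d,*ce[i],z).round(1)[:2])) for i in range(1,n) if st[i,4]>30];print(cam,g)
th=82.3
c=np.array([566.3,156.6])-45*np.array([np.cos(np.radians(th)),np.sin(np.radians(th))]);print(c)
red("top");red("scene",76)
eoat.gripper_close()
ctrl.move_linear([c[0],c[1],190],[180,0,th],vel=120)
ctrl.move_linear([c[0],c[1],95],[180,0,th],vel=100)
see(imaging,np.array([566.3,156.6]),82.3)
d=imaging.get_image("scene");u,v=proj(d,(562,156,60));crop(d,int(u)-60,int(v)-60,120,90,6,"pics/h1.png")
print(sense()["wrist_force"],sense()["ee_pos"],sense()["time_s"],sense()["grip_width"])
E
```

```text
[560.27062166 112.00575601]
top [(np.int32(80), (np.float64(559.6), np.float64(111.3)))]
scene [(np.int32(35), (np.float64(558.1), np.float64(110.0)))]
seen ['fl', 'fr', 'rr'] [571.  162.8] 83.42 bay [ 7.4 -7.8  0.9] res 12.7
[ 0.14675827 -0.17910049 -0.19336109] [561.00074391 112.24731946  95.94135286] 23.2417 0.02500956268212636
```

View pics/h1.png

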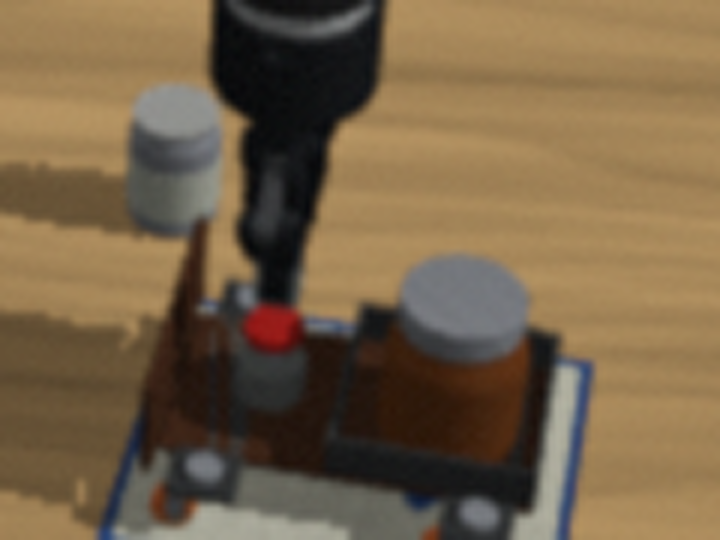

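The fingertips sit directly above the cap. The 12.7 mm residual comes from a false blob on the gripper, which hides the rear pivot. Pressing now.

```bash
python3 - <<'E'
from station import ctrl,eoat,sense,imaging
from h import *
c=[559.5,111.2];th=82.3
ctrl.move_linear([*c,84],[180,0,th],vel=30);ctrl.hold(.2)
print(sense()["wrist_force"],sense()["ee_pos"])
for z in(78,75,72,70,69,68,67):
    r=ctrl.move_linear([*c,z],[180,0,th],vel=12,force_limit=15);s=sense();print(z,r,s["wrist_force"].round(1),s["ee_pos"].round(1),s["time_s"])
    if r or s["wrist_force"][2]>14: break
d=imaging.get_image("scene");u,v=proj(d,(562,156,60));crop(d,int(u)-60,int(v)-60,120,90,6,"pics/h2.png")
E
```

```text
[-0.40302488  0.20583545  0.11819194] [559.65561529 111.2734924   84.16762617]
78 False [ 0.7 -0.   2.1] [559.6 111.3  78.1] 24.6083
75 False [-0.   0.7  1.2] [559.5 111.2  74.9] 25.0083
72 False [0.2 1.  1.1] [559.4 111.3  71.8] 25.4083
70 False [ 0.6 -0.7  2.7] [559.7 111.2  70.2] 25.725
69 False [-2.  -0.7  7.2] [559.8 111.2  70.2] 25.975
68 False [-2.7 -1.2 13. ] [559.9 111.3  70.1] 26.225
67 False [-4.4 -2.1 17.7] [559.9 111.3  70.1] 26.475
```

View pics/h2.png

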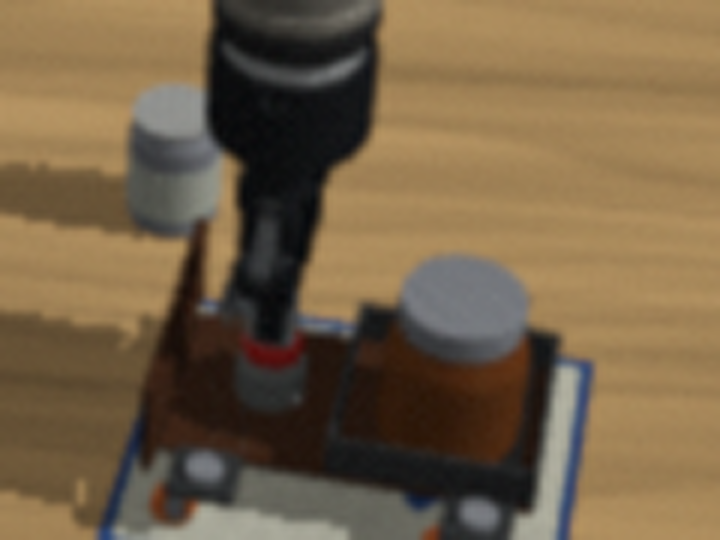

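The TCP stopped firmly at z = 70.1 with 18 N, so the foot stands on the worktop. I'll retract straight up, move well clear and check.

```bash
python3 - <<'E'
from station import ctrl,eoat,sense,imaging
from h import *
c=[559.5,111.2];th=82.3
ctrl.move_linear([*c,71],[180,0,th],vel=15)
ctrl.move_linear([*c,190],[180,0,th],vel=80)
ctrl.move_linear([540,-80,230],[180,0,th],vel=150)
ctrl.move_linear([480,-250,230],[180,0,th],vel=150)
ctrl.hold(.3)
see(imaging,np.array([566.3,156.6]),82.3,"pics/k1.png")
d=imaging.get_image("scene");u,v=proj(d,(562,156,60));crop(d,int(u)-60,int(v)-50,120,90,6,"pics/k2.png")
for n in("cup_near","cup_far","pepper_mill","spice_tin","spatula","sugar_bowl"): print(n,[x["point"] for x in imaging.look_for("scene",n)[:1]])
print(sense()["wrist_force"],sense()["time_s"])
E
```

```text
seen ['fl', 'fr', 'rl', 'rr'] [566.5 156.4] 82.29 bay [ 0.5 -4.1 -0.2] res 0.5
cup_near [[415.2, -142.1, 37.8]]
cup_far [[818.0, -77.0, 32.3]]
pepper_mill [[791.6, -194.0, 64.1]]
spice_tin [[403.2, 50.0, 51.4]]
spatula [[777.1, 250.3, 4.1]]
sugar_bowl [[674.6, 402.8, 32.9]]
[ 0.50306229  0.66750974 -0.06807154] 32.0917
```

View pics/k1.png

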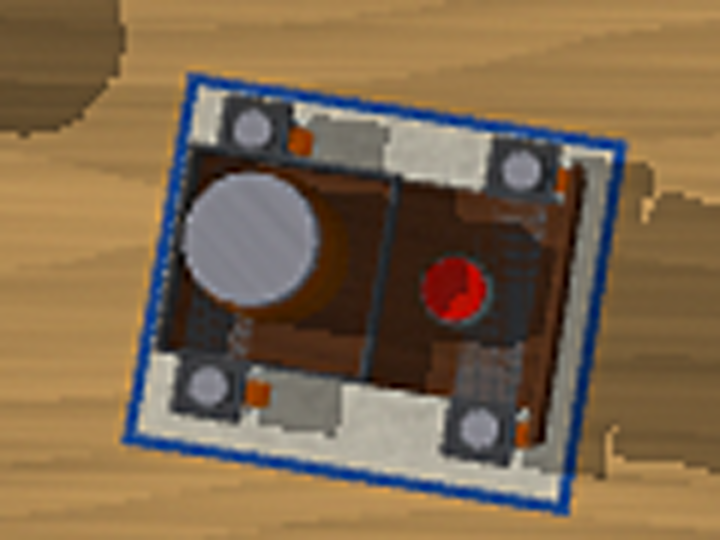

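View pics/k2.png

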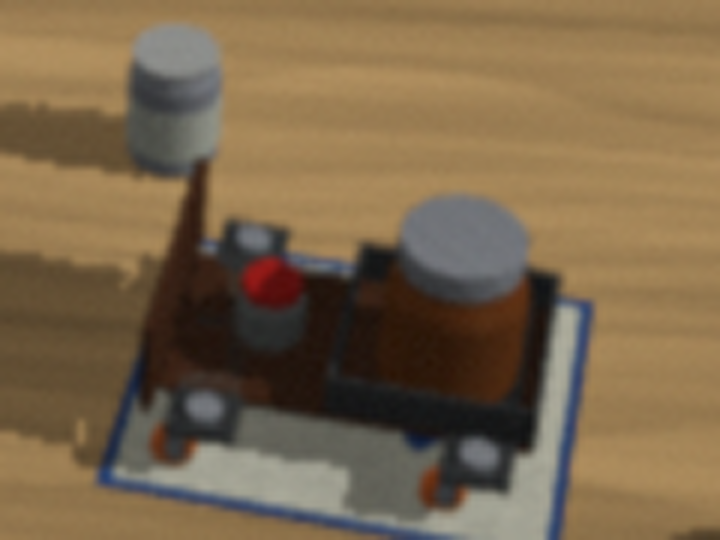

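The caddy is parked, all castors trail, and the bystanders are in place. The cap sits about 2.7 px (10 mm) lower than before. Handing in.

```bash
python3 -c "
from station import ctrl;ctrl.job_done()"
```

```text
the job is handed in; nothing more can be done
```

The caddy is parked in the bay with its parking foot down, and the job was handed in at about 32 s of the 58 s allowed. I pushed it with the open fingers along the push board, checking by camera after each segment, then pressed the red cap with the fingers shut.

**Final checks:**
- **Position:** the caddy is +0.5 mm along and −4.1 mm across from the bay centre, and −0.2° off the arrow. The fit uses all four pivots with a residual of at most 0.5 mm.
- **Castors and jar:** all four castors look trailed straight behind their pivots in the pictures, and the jar stands in its tray.
- **Parking foot:** the press stopped firmly at z = 70.1 mm under about 18 N. The cap then shows about 10 mm lower in the scene picture.
- **Bystanders:** all six are within about 4 mm of where they were first seen, which is within the detector's accuracy.

**Checks that disagreed:**
- **White mat:** two pose fits were off by 4–5 mm while the mat was in view. I changed the method and corrected them.
- **Hidden rear pivot:** one fit, with the gripper hiding a rear pivot, was off by 12.7 mm. I discarded it, and the final unobstructed fit is good.

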